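Ring the shop from the cellar phone

ROBOT

A 6-joint arm with a two-finger parallel gripper is mounted at the origin on the work surface. World frame = base frame: x ahead of the robot, y to its left, z up, the work surface at z = 0. Lengths are in m, angles in rad, forces in N, time in s.
With the tool pointing down it reaches from about 0.25 to 0.775 m from the base axis. Payload 4 kg.
Tool frame: the origin (TCP) lies midway between the tips of the shut fingers; the grasp point (between the pads) lies 19 mm behind it (hold_point_z is the distance from the TCP to the grasp point, in m); z points along the fingers, y is the line along which they close (so a half turn about z gives the same grasp; the last joint's range is limited). The gripper opens to 94 mm and grips with 3 to 60 N. Pads are 16 mm wide; open, the fingers measure 119 mm over their backs; the gripper's body (75 mm by 177 mm) begins 78 mm behind the grasp point.
Start: joints at [-1.417, 0.087, 1.371, -0, 1.684, -0.103], TCP at [0.14, -0.532, 0.206] pointing down, gripper open.
Joint ranges: [-3.1, 3.1], [-0.76, 2.03], [0.27, 2.55], [-1.08, 4.22], [0.17, 2.65], [-2.57, 2.57]. Speed limits (rad/s): [2.79, 2.79, 3.14, 3.14, 3.14, 3.14].

INTERFACE

Orientations are given as a 3x3 rotation matrix whose columns are the frame's x, y, z axes.
In Python, from cell import * gives the robot as it stands.
- The arm moves only by the tool send_rows, never from a script. Its argument "motion" is a list that holds one entry, the list of rows, each a list of 4 numbers: the shift along the tool's x, y, z each as a share of 0.025 m, from -1 to 1, then the turn about the tool's z as a share of 0.08 rad, from -1 to 1. In form: [[[dx, dy, dz, roll], ...]]. A call has 1 to 20 rows; each row shifts and turns the commanded pose from where the row before left it, along the tool's axes as they then stand; what a row does not reach is not made up. A row lasts 1/10 s, in which the tool goes at most 50 mm and 8.59 degrees, less where a joint would pass 70% of its speed; a pose out of reach is approached as far as the arm can. A call with a number of a shift or a turn outside -1 to 1 is refused whole. A call with a gripper value outside its range is refused whole. "gripper" is the opening in per cent of the stroke, from 0 (shut) to 100 (fully open), set as the call begins (left out, the last holds). The fingers move at their own pace and stop on an object; "squeeze" is the grip in N (left out, the last holds). Time passes only in rows, so rows that do not move let the fingers close. It gives the time, the measured TCP pose, the force, the opening and the grip force at its end, in the units of the state.
- get_obs(): the state, without advancing time (a new reading comes with each control period).
- capture(name): name is "scene" or "top"; returns a dict with "pixels" (420x560x3 uint8, red, green, blue), "range_z" (420x560 float32, m along the optical axis (not along the pixel's ray), 0 where there is no reading), "K" (3x3 intrinsics, pixels), "pose" (4x4, takes a point from camera to world coordinates). Camera axes: x right, y down, z forward; pixel columns grow to the right and rows downward; lengths in m; the calibration is good to about 2 mm. A picture is of the moment at which its call begins.
- finish_job(): hands the job in; it is judged then, once.
Trained networks look in a picture, given as the dict that the camera call returned (one of the last four; its "shot" number tells which), for a name from the list of things; names that differ only in an ending like _2 or _b are one class to them, and where a whole thing is asked for, a point or a joint stands for the part that bears it (a point fixed in the world has none). Each returns a list of dicts, best first, with "p" (0 to 1); they miss things now and then, are a little off and sometimes report something else, mostly with a low value. They report only what shows in the picture. A call takes as long as a camera call.
- look_for(picture, label): "point" ([column, row] in pixels, amid what is visible of it).
The state is a dict: "time_s": time; "joint_pos": joint angles; "dq": joint speeds; "joint_torque": joint torques, N m; "eef_pos": TCP position; "eef_rot": TCP orientation; "ft_force": force on the tool from outside, world axes, zero at the start; "torque": the same for the moment, N m; "width": opening from 0.0 (shut) to 1.0 (fully open); "grasp_force": force on a finger pad.
Only numpy, scipy, OpenCV 4.12 (cv2) and the standard library are available. Lean on these libraries where they do the work, as an engineer would, in place of code of your own. Each camera call takes 0.05 s, during which the arm holds its last target. There are 200 camera calls.

TASK

Ring the shop upstairs hands-free on the desk phone: with a fingertip press the wide loudspeaker key, then dial 1, 8 and 6 in that order, pressing each key lightly, one at a time, and letting it come up before the next. Leave the handset lying in its cradle, press no other key, do not shove or lift the phone, and do not disturb the bottle, glass, cork and corkscrew around it.

Things in the scene. Friction and masses are not known exactly. Their poses are not given: they have to be found in the camera images.
- phone: Big-key desk telephone: dark grey plastic wedge 210 mm deep (x) by 230 mm wide (y), 1 kg, loose on four rubber feet. Origin: centre of its underside, on the table. Upper face flat, its middle 46 mm above the origin, rising to the back at 0.17 rad. x points from the user's low edge (28 mm high) to the back (64 mm), y to the user's left, z up. Handset at left, keys at right.
- handset: The dark grey handset, loose in its cradle, lying along the phone's left side: 192 mm long, 46 mm wide, 0.17 kg, its top 37 mm above the phone's face. Origin: middle of its underside, on the phone's face; level axes parallel to the phone's. Its nearer edge is 67 mm from the centres of the left column of keys. It stays where it is.
- key_loudspeaker_top (a point): Centre of the top of the loudspeaker key: the one wide key (60 mm wide, 20 mm deep, five fine dark slots across it) at the left of the front row, nearest the user. Axes: z out of the face, x up the slope. Like every key it goes straight into the face: 1 N to start, 3 N at 2 mm, 6 N fully down at 5 mm; it counts as pressed from 2.2 mm, and springs back when let go.
- key_1_top (a point): Centre of the top of dial key 1: back row, left. Same axes. All keys are blank and grey, laid out as on any telephone: 1 2 3 in the back row, then 4 5 6, 7 8 9, and star 0 hash; in front of these a row with the wide loudspeaker key at left and the redial key at right. Behind key 2 is a flat display.
- key_8_top (a point): Centre of the top of dial key 8: third row from the back, middle. Same axes. Dial keys are 26 mm wide (y) and 20 mm deep, 34 mm apart centre to centre across and 29 mm along the slope; their tops stand 8 mm above the face.
- key_6_top (a point): Centre of the top of dial key 6: second row from the back, right. Same axes. From the middle of the face the key columns are centred 11, 45 and 79 mm to the right (-y), the dial rows +48, +19, -10 and -39 mm along the slope, the front row -72 mm.
- key_loudspeaker (a joint): Travel of the loudspeaker key: 0 up, 0.005 m fully down.
- key_1 (a joint): Travel of dial key 1: top left. 0 up, 0.005 m fully down.
- key_2 (a joint): Travel of dial key 2: top middle. 0 up, 0.005 m fully down.
- key_3 (a joint): Travel of dial key 3: top right. 0 up, 0.005 m fully down.
- key_4 (a joint): Travel of dial key 4: second row, left. 0 up, 0.005 m fully down.
- key_5 (a joint): Travel of dial key 5: second row, middle (a tiny raised pip on it). 0 up, 0.005 m fully down.
- key_6 (a joint): Travel of dial key 6: second row, right. 0 up, 0.005 m fully down.
- key_7 (a joint): Travel of dial key 7: third row, left. 0 up, 0.005 m fully down.
- key_8 (a joint): Travel of dial key 8: third row, middle. 0 up, 0.005 m fully down.
- key_9 (a joint): Travel of dial key 9: third row, right. 0 up, 0.005 m fully down.
- key_star (a joint): Travel of dial key star: bottom row, left. 0 up, 0.005 m fully down.
- key_0 (a joint): Travel of dial key 0: bottom row, middle. 0 up, 0.005 m fully down.
- key_hash (a joint): Travel of dial key hash: bottom row, right. 0 up, 0.005 m fully down.
- key_redial (a joint): Travel of the redial key, 26 mm wide, front row, right of the loudspeaker key. 0 up, 0.005 m fully down.
- bottle: Bystander: full wine bottle standing upright some way to the phone's right, 75 mm across, 301 mm tall. Origin: centre of its foot.
- glass: Bystander: stemmed tasting glass standing to one side of the phone, 65 mm across, 150 mm tall. Origin: centre of its foot.
- cork: Bystander: wine cork standing on end beside the phone, 24 mm across, 45 mm tall. Origin: centre of its underside.
- corkscrew: Bystander: folded waiter's corkscrew lying in front of the phone, 118 mm long, 20 mm tall. Origin: centre of its underside, its length along its own x.

How it is judged:
By the outcome, as a careful person would: the job done as asked, in the order asked, and still so for the second after the job is handed in, with the robot touching nothing.
It also fails if it takes over 48 s, if anything falls off the work surface, if the arm or the gripper's body presses on something with over 40 N, if the wrist force passes 120 N, or if a joint passes its speed limit or range.

## Working session

There is one attempt and no reset: what is moved stays moved. The work goes in short steps, Python scripts to look and compute and a tool call to move; the robot and the scene stay as the last step left them, time stands still between calls to the robot, and variables do not carry over. Pictures are saved under pics/ and viewed, at most 10 in all, crops included, and the job is handed in when it is done.

Besides the shell and the picture viewer there is one more tool, called after "Request:" as name(argument=value, ...), one argument or row to a line, values as JSON. send_rows: Moves the arm, as the interface text tells. Shift numbers are shares of 0.025 m and turn numbers shares of 0.08 rad, none past 1 either way. Its arguments: {"type":"object","properties":{"motion":{"type":"array"},"gripper":{"type":"number"},"squeeze":{"type":"number"}},"required":["motion"]}

```bash
mkdir -p pics; python3 - <<'E'
from cell import *
import cv2,numpy as np,pickle
o=get_obs();print(o['eef_pos'],np.round(o['eef_rot'],3).tolist(),o['width'],o['time_s'])
for n in ['scene','top']:
    c=capture(n);cv2.imwrite(f'pics/{n}.png',c['pixels'][...,::-1]);pickle.dump(c,open(n+'.pkl','wb'))
    print(n,np.round(c['pose'],3).tolist(),c['K'].tolist() if hasattr(c['K'],'tolist') else c['K'])
    for l in ['phone','handset','key_loudspeaker_top','key_1_top','key_8_top','key_6_top','bottle','glass','cork','corkscrew']:
        r=look_for(c,l)
        for d in r[:2]:
            u,v=d['point'];z=c['range_z'][int(v),int(u)]
            p=c['pose']@np.r_[z*(np.linalg.inv(c['K'])@[u,v,1]),1]
            print(l,round(d['p'],2),np.round([u,v]),np.round(p[:3],3))
E
```

```text
[ 0.13959956 -0.53141794  0.2043185 ] [[0.967, 0.254, -0.0], [0.254, -0.967, 0.002], [0.0, -0.002, -1.0]] 1.0000604463750267 0.0
scene [[-0.584, 0.483, -0.652, 1.154], [0.812, 0.355, -0.463, 0.439], [0.008, -0.8, -0.6, 0.652], [0.0, 0.0, 0.0, 1.0]] [[383.02589461987804, 0.0, 275.50254089823994], [0.0, 383.02589461987804, 209.55902255402023], [0.0, 0.0, 1.0]]
phone 0.85 [259. 247.] [0.644 0.03  0.054]
handset 0.93 [284. 249.] [0.644 0.102 0.087]
key_1_top 0.39 [246. 241.] [0.654 0.001 0.064]
key_8_top 0.49 [255. 227.] [ 0.593 -0.019  0.056]
key_8_top 0.37 [240. 235.] [ 0.643 -0.027  0.061]
key_6_top 0.52 [240. 226.] [ 0.615 -0.048  0.058]
key_6_top 0.33 [328. 231.] [0.456 0.112 0.014]
bottle 0.71 [278. 219.] [ 0.518 -0.003  0.04 ]
bottle 0.56 [174. 157.] [ 0.582 -0.298  0.152]
glass 0.74 [228. 173.] [ 0.504 -0.18   0.107]
cork 0.69 [351. 310.] [0.67  0.28  0.041]
corkscrew 0.74 [324. 234.] [0.46  0.102 0.002]
top [[0.024, -0.984, 0.175, 0.332], [-1.0, -0.022, 0.013, -0.001], [-0.009, -0.175, -0.984, 1.312], [0.0, 0.0, 0.0, 1.0]] [[507.2067038210638, 0.0, 274.5801649656437], [0.0, 507.2067038210638, 205.3052691305836], [0.0, 0.0, 1.0]]
phone 0.65 [283. 190.] [ 0.597 -0.003  0.055]
phone 0.48 [302. 208.] [ 0.553 -0.053  0.045]
handset 0.77 [246. 181.] [0.611 0.087 0.083]
key_loudspeaker_top 0.51 [281. 217.] [ 0.528 -0.002  0.043]
key_loudspeaker_top 0.48 [283. 168.] [ 0.651 -0.004  0.063]
key_1_top 0.5 [280. 167.] [0.652 0.003 0.063]
key_1_top 0.45 [306. 186.] [ 0.606 -0.063  0.058]
key_8_top 0.68 [292. 184.] [ 0.613 -0.027  0.056]
key_8_top 0.57 [290. 192.] [ 0.592 -0.024  0.054]
bottle 0.79 [420. 203.] [ 0.54  -0.305  0.215]
bottle 0.17 [295. 171.] [ 0.644 -0.035  0.06 ]
glass 0.88 [362. 234.] [ 0.488 -0.204  0.056]
cork 0.59 [179. 164.] [0.658 0.265 0.049]
corkscrew 0.78 [240. 247.] [0.451 0.102 0.02 ]
corkscrew 0.41 [281. 169.] [0.649 0.002 0.062]
```

View pics/top.png

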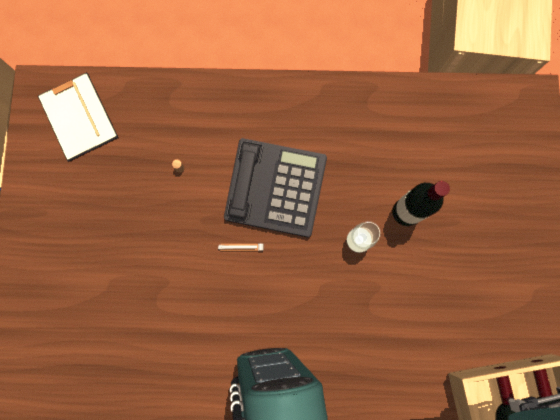

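View pics/scene.png

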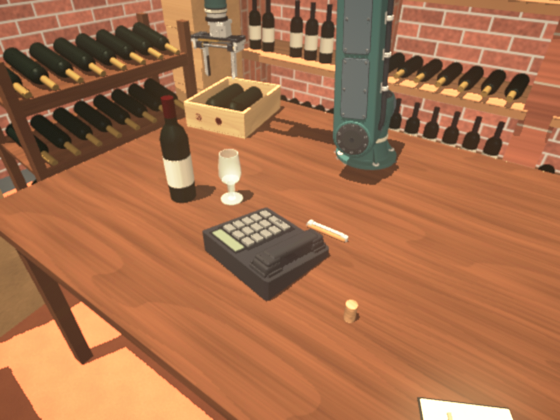

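The top view shows the phone centred near (277,188) with a slight yaw. Its keys run from about (282,169) for key 1 to (300,221) for redial, and the glass at (362,236) and bottle are on its right. Next I'll fit the phone pose to the key tops.

```bash
cat > fit.py <<'E'
import numpy as np,cv2
from scipy.optimize import least_squares
cols=[-.011,-.045,-.079];rows=[.048,.019,-.010,-.039]
KEYS={n:(rows[i//3],cols[i%3]) for i,n in enumerate(['1','2','3','4','5','6','7','8','9','star','0','hash'])}
KEYS['spk']=(-.072,-.028);KEYS['redial']=(-.072,-.079)
def world(q,s,y,h=.008):
    a=.17;x=s*np.cos(a)-h*np.sin(a);z=.046+s*np.sin(a)+h*np.cos(a)
    c,d=np.cos(q[2]),np.sin(q[2]);return np.array([q[0]+c*x-d*y,q[1]+d*x+c*y,z])
def proj(c,P):
    T=np.linalg.inv(c['pose']);p=T[:3,:3]@P+T[:3,3];p=c['K']@p;return p[:2]/p[2]
E
python3 - <<'E'
from fit import *;import pickle
cams={n:pickle.load(open(n+'.pkl','rb')) for n in ['top','scene']}
def blobs(c,box):
    u0,v0,u1,v1=box
    g=cv2.cvtColor(c['pixels'],cv2.COLOR_RGB2GRAY)[v0:v1,u0:u1]
    S=4;G=cv2.resize(g,None,fx=S,fy=S,interpolation=cv2.INTER_CUBIC)
    t,b=cv2.threshold(G,0,255,cv2.THRESH_BINARY+cv2.THRESH_OTSU)
    n,_,st,ce=cv2.connectedComponentsWithStats(b)
    return [(np.array(ce[i])+.5)/S-.5+[u0,v0] for i in range(1,n) if 30*S<st[i,4]<160*S*S*.9]
def blobtop(c):return blobs(c,(266,150,322,232))
B={'top':blobtop(cams['top']),'scene':blobs(cams['scene'],(212,207,296,254))}
for n in B: print(n,len(B[n]),np.round(B[n],1).tolist())
def run(names,q):
    for it in range(10):
        M=[]
        for n in names:
            for k,(s,y) in KEYS.items():
                p=proj(cams[n],world(q,s,y));d=[np.hypot(*(p-b)) for b in B[n]]
                if d and min(d)<(6 if it<3 else 3): M.append((n,k,B[n][int(np.argmin(d))]))
        f=lambda q:np.concatenate([proj(cams[n],world(q,*KEYS[k]))-b for n,k,b in M])
        q=least_squares(f,q,loss='soft_l1').x
    r=f(q);print(names,np.round(q,4),len(M),'rms',np.sqrt((r**2).mean()));return q
q=run(['top'],[.595,.02,-.14]);run(['scene'],q);q=run(['top','scene'],q)
np.save('q.npy',q)
for k in KEYS: print(k,np.round(world(q,*KEYS[k]),4))
ims=[]
for n,(u0,v0,u1,v1) in {'top':(220,130,330,250),'scene':(200,190,330,310)}.items():
    im=cv2.resize(cams[n]['pixels'][v0:v1,u0:u1,::-1],None,fx=3.5,fy=3.5,interpolation=cv2.INTER_CUBIC)
    for k in KEYS:
        p=(proj(cams[n],world(q,*KEYS[k]))-[u0,v0]+.5)*3.5
        cv2.circle(im,tuple(int(x) for x in p),2,(0,0,255),-1)
    ims.append(im[:420])
cv2.imwrite('pics/fit.png',np.hstack(ims)[:, :800])
E
```

```text
top 13 [[282.6, 168.6], [295.7, 171.2], [309.0, 173.8], [280.4, 179.8], [293.6, 182.4], [306.7, 185.1], [278.1, 191.0], [291.3, 193.7], [304.5, 196.3], [275.8, 202.2], [289.0, 204.9], [302.2, 207.5], [299.6, 220.3]]
scene 14 [[264.8, 213.2], [255.5, 216.8], [278.6, 222.4], [247.0, 220.1], [264.4, 222.9], [238.1, 223.5], [256.1, 226.3], [228.8, 227.1], [273.9, 229.2], [247.1, 229.9], [265.4, 232.8], [237.7, 233.7], [256.5, 236.7], [247.1, 240.6]]
['top'] [ 0.6063  0.0167 -0.1795] 13 rms 0.023948513998531727
['scene'] [ 0.6058  0.0199 -0.1803] 14 rms 0.07591613224138523
['top', 'scene'] [ 0.6058  0.0182 -0.1811] 27 rms 0.4467269920780733
1 [ 0.649  -0.0009  0.062 ]
2 [ 0.6429 -0.0343  0.062 ]
3 [ 0.6368 -0.0678  0.062 ]
4 [0.6209 0.0043 0.0571]
5 [ 0.6148 -0.0292  0.0571]
6 [ 0.6087 -0.0626  0.0571]
7 [0.5928 0.0094 0.0522]
8 [ 0.5867 -0.024   0.0522]
9 [ 0.5806 -0.0575  0.0522]
star [0.5647 0.0146 0.0473]
0 [ 0.5586 -0.0189  0.0473]
hash [ 0.5525 -0.0523  0.0473]
spk [0.5296 0.0037 0.0417]
redial [ 0.5205 -0.0465  0.0417]
```

View pics/fit.png

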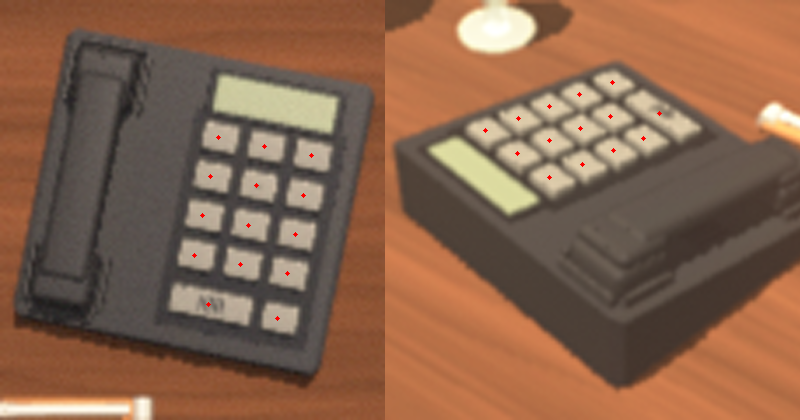

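The fit lands every key centre in both views, to about 2 mm. I'll shut the gripper, lift and line it up with the phone, then swing across on the near side of the glass.

Request:
send_rows(
  motion=[
    [[0,0,-0.4,0.912],[0,0,-0.4,0.912],[0,0,-0.4,0.912],[0,0,-0.4,0.912],[0,0,-0.4,0.912],[0,0,-0.4,0.912]],
  ],
  gripper=0,
)

```text
time_s: 1.7
eef_pos: [0.1397, -0.532, 0.2659]
eef_rot: [[0.983, -0.183, 0.0], [-0.183, -0.983, -0.0], [0.0, 0.0, -1.0]]
ft_force: [-0.3, 0.2, -0.1]
width: 0.524
grasp_force: 0.0
```

Request:
send_rows(
  motion=[
    [[0.1,-0.69,0,0],[0.1,-0.69,0,0],[0.1,-0.69,0,0],[0.1,-0.69,0,0],[0.1,-0.69,0,0],[0.1,-0.69,0,0],[0.1,-0.69,0,0],[0.1,-0.69,0,0],[0.1,-0.69,0,0],[0.1,-0.69,0,0],[0.1,-0.69,0,0],[0.1,-0.69,0,0],[0.1,-0.69,0,0],[0.1,-0.69,0,0],[0.1,-0.69,0,0],[0.1,-0.69,0,0],[0.1,-0.69,0,0],[0.1,-0.69,0,0],[0.1,-0.69,0,0],[0.1,-0.69,0,0]],
  ],
)

```text
time_s: 3.7
eef_pos: [0.2511, -0.2002, 0.2655]
eef_rot: [[0.984, -0.18, 0.0], [-0.18, -0.984, -0.0], [0.0, 0.0, -1.0]]
ft_force: [0.1, 0.1, -0.9]
width: 0.002
grasp_force: 0.0
```

Request:
send_rows(
  motion=[
    [[0.477,-0.5,0,0],[0.477,-0.5,0,0],[0.477,-0.5,0,0],[0.477,-0.5,0,0],[0.477,-0.5,0,0],[0.477,-0.5,0,0],[0.477,-0.5,0,0],[0.477,-0.5,0,0],[0.477,-0.5,0,0],[0.477,-0.5,0,0],[0.477,-0.5,0,0],[0.477,-0.5,0,0],[0.477,-0.5,0,0],[0.477,-0.5,0,0],[0.477,-0.5,0,0],[0.477,-0.5,0,0],[0.477,-0.5,0,0],[0.477,-0.5,0,0],[0.477,-0.5,0,0],[0.477,-0.5,0,0]],
  ],
)

```text
time_s: 5.7
eef_pos: [0.5316, 0.0023, 0.2653]
eef_rot: [[0.984, -0.18, -0.0], [-0.18, -0.984, -0.0], [-0.0, 0.0, -1.0]]
ft_force: [-0.5, 0.3, 0.0]
width: 0.01
grasp_force: 0.0
```

```bash
cat > go.py <<'E'
from cell import *;from fit import *;import sys
o=get_obs();q=np.load('q.npy');R=np.array(o['eef_rot'])
print('t',o['time_s'],'pos',np.round(o['eef_pos'],4),'yaw',round(float(np.arctan2(R[1,0],R[0,0])),4),'z',R[:,2].round(4),'w',round(o['width'],3),'F',np.round(o['ft_force'],2),'dq',np.abs(o['dq']).max().round(3))
for k in sys.argv[1:]:
    print(k,'units',np.round(R.T@(world(q,*KEYS[k])-o['eef_pos'])/.025,3))
E
python3 go.py spk 1 8 6
```

```text
t 5.7 pos [0.5316 0.0023 0.2653] yaw -0.181 z [-2.e-04 -1.e-04 -1.e+00] w 0.01 F [-0.53  0.29  0.04] dq 0.32
spk units [-0.084 -0.04   8.945]
1 units [ 4.647 -0.719  8.132]
8 units [2.36  0.64  8.525]
6 units [3.503 2.001 8.329]
```

Request:
send_rows(
  motion=[
    [[-0.01,0,0.84,0],[-0.01,0,0.84,0],[-0.01,0,0.84,0],[-0.01,0,0.84,0],[-0.01,0,0.84,0],[-0.01,0,0.84,0],[-0.01,0,0.84,0],[-0.01,-0.01,0.84,0],[0,-0.01,0.8,0],[0,-0.01,0.6,0],[0,0,0.2,0],[0,0,0,0]],
  ],
)

```text
time_s: 6.9
eef_pos: [0.5284, 0.0028, 0.0566]
eef_rot: [[0.984, -0.18, -0.002], [-0.18, -0.984, 0.0], [-0.002, 0.0, -1.0]]
ft_force: [0.7, 0.2, -0.3]
width: 0.005
grasp_force: 0.0
```

```bash
python3 go.py spk; python3 - <<'E'
from cell import *;import cv2,numpy as np
a=capture('top')['pixels'][130:250,200:340,::-1];b=capture('scene')['pixels'][180:300,200:340,::-1]
cv2.imwrite('pics/near.png',cv2.resize(np.hstack([a,b]),None,fx=2.85,fy=2.85,interpolation=cv2.INTER_CUBIC))
E
```

```text
t 6.9 pos [0.5284 0.0028 0.0566] yaw -0.1809 z [-1.9e-03  1.0e-04 -1.0e+00] w 0.005 F [ 0.74  0.19 -0.32] dq 0.026
spk units [ 0.042 -0.045  0.597]
```

View pics/near.png

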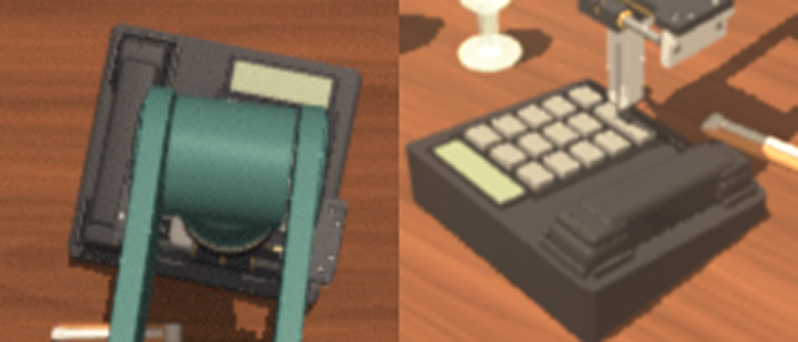

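The fingertip hangs over the loudspeaker key, clear of the handset and corkscrew. I'll lower it by force feedback.

Request:
send_rows(
  motion=[
    [[0.02,0,0.2,0],[0.02,-0.02,0.2,0],[0,-0.02,0.04,0],[0,0,0,0]],
  ],
)

```text
time_s: 7.4
eef_pos: [0.5297, 0.0033, 0.0462]
eef_rot: [[0.984, -0.18, -0.001], [-0.18, -0.984, -0.0], [-0.001, 0.0, -1.0]]
ft_force: [-0.6, -0.1, -0.2]
width: 0.002
grasp_force: 0.0
```

Request:
send_rows(
  motion=[
    [[0,0,0.04,0],[0,0,0.04,0],[0,0,0,0]],
  ],
)

```text
time_s: 7.7
eef_pos: [0.5299, 0.0033, 0.0444]
eef_rot: [[0.984, -0.18, -0.0], [-0.18, -0.984, -0.0], [-0.0, 0.0, -1.0]]
ft_force: [-0.2, -0.4, 0.2]
width: 0.006
grasp_force: 0.0
```

Request:
send_rows(
  motion=[
    [[0,0,0.04,0],[0,0,0.04,0],[0,0,0,0]],
  ],
)

```text
time_s: 8.0
eef_pos: [0.5302, 0.0032, 0.0427]
eef_rot: [[0.984, -0.18, 0.001], [-0.18, -0.984, -0.0], [0.001, 0.0, -1.0]]
ft_force: [0.4, -0.2, 0.6]
width: 0.004
grasp_force: 0.7
```

Request:
send_rows(
  motion=[
    [[0,0,0.04,0],[0,0,0,0]],
  ],
)

```text
time_s: 8.2
eef_pos: [0.5303, 0.0032, 0.0418]
eef_rot: [[0.984, -0.18, 0.001], [-0.18, -0.984, -0.0], [0.001, 0.0, -1.0]]
ft_force: [0.7, -0.3, 2.9]
width: 0.008
grasp_force: 1.1
```

Request:
send_rows(
  motion=[
    [[0,0,0.02,0],[0,0,0,0]],
  ],
)

```text
time_s: 8.4
eef_pos: [0.5303, 0.0032, 0.0413]
eef_rot: [[0.984, -0.18, 0.001], [-0.18, -0.984, -0.0], [0.001, 0.0, -1.0]]
ft_force: [0.4, -0.5, 3.3]
width: 0.005
grasp_force: 1.4
```

Request:
send_rows(
  motion=[
    [[0,0,0.04,0],[0,0,0.02,0],[0,0,0,0],[0,0,0,0]],
  ],
)

```text
time_s: 8.8
eef_pos: [0.5305, 0.0032, 0.0399]
eef_rot: [[0.984, -0.18, 0.001], [-0.18, -0.984, -0.0], [0.001, 0.0, -1.0]]
ft_force: [1.7, 0.4, 4.3]
width: 0.005
grasp_force: 2.0
```

The loudspeaker key took 4.3 N, so it went down about 3.3 mm. I'll release it and move to key 1.

Request:
send_rows(
  motion=[
    [[0,0,-0.2,0],[0,0,-0.6,0],[0,0,-0.8,0],[0,0,0,0],[0.586,-0.086,0,0],[0.586,-0.086,0,0],[0.586,-0.086,0,0],[0.586,-0.086,0,0],[0.586,-0.086,0,0],[0.586,-0.086,0,0],[0.586,-0.086,0,0],[0.586,-0.086,0,0],[0,0,0,0],[0,0,0,0]],
  ],
)

```text
time_s: 10.2
eef_pos: [0.6469, -0.0008, 0.0777]
eef_rot: [[0.984, -0.18, -0.004], [-0.18, -0.984, 0.0], [-0.004, 0.0, -1.0]]
ft_force: [-0.1, 0.2, 0.3]
width: 0.002
grasp_force: 0.0
```

```bash
python3 go.py 1; python3 - <<'E'
from cell import *;from fit import *
# phone pose shift check from scene: refit visible key blobs
c=capture('scene');q=np.load('q.npy')
a=c['pixels'][180:300,200:340,::-1].copy();a=cv2.resize(a,None,fx=4,fy=4,interpolation=cv2.INTER_CUBIC)
for k in KEYS:
    p=(proj(c,world(q,*KEYS[k]))-[200,180]+.5)*4;cv2.circle(a,tuple(int(x) for x in p),2,(0,0,255),-1)
cv2.imwrite('pics/k1.png',a)
E
```

```text
t 10.2 pos [ 0.6469 -0.0008  0.0777] yaw -0.1809 z [-3.7e-03  2.0e-04 -1.0e+00] w 0.002 F [-0.12  0.16  0.31] dq 0.02
1 units [ 0.086 -0.011  0.626]
```

View pics/k1.png

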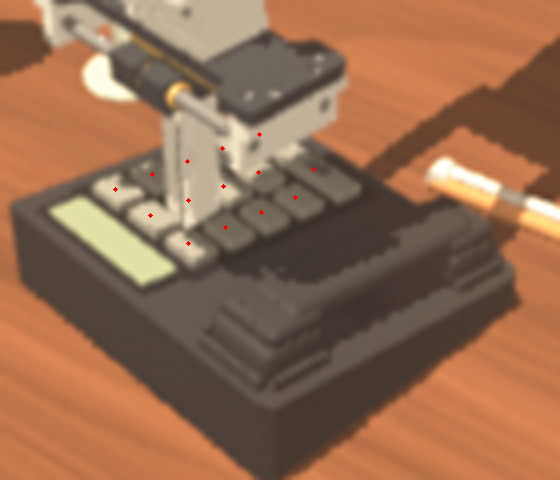

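The phone has not moved, and the tip is right above key 1 at about (188,243) in the crop.

Request:
send_rows(
  motion=[
    [[0.05,0,0.2,0],[0.03,0,0.2,0],[0,0,0.1,0],[0,0,0.06,0],[0,0,0,0],[0,0,0,0]],
  ],
)

```text
time_s: 10.85
eef_pos: [0.6503, -0.0013, 0.0656]
eef_rot: [[0.984, -0.18, 0.0], [-0.18, -0.984, -0.0], [0.0, 0.0, -1.0]]
ft_force: [-0.2, 0.3, 0.1]
width: 0.005
grasp_force: 0.0
```

Request:
send_rows(
  motion=[
    [[0,0,0.04,0],[0,0,0,0],[0,0,0,0]],
  ],
)

```text
time_s: 11.15
eef_pos: [0.6503, -0.0013, 0.0646]
eef_rot: [[0.984, -0.18, 0.0], [-0.18, -0.984, -0.0], [0.0, 0.0, -1.0]]
ft_force: [0.3, 0.1, -0.6]
width: 0.003
grasp_force: 0.0
```

Request:
send_rows(
  motion=[
    [[-0.03,0,0.04,0],[0,0,0.04,0],[0,0,0.02,0],[0,0,0,0],[0,0,0,0]],
  ],
)

```text
time_s: 11.65
eef_pos: [0.6499, -0.0012, 0.0624]
eef_rot: [[0.984, -0.18, 0.001], [-0.18, -0.984, -0.0], [0.001, 0.0, -1.0]]
ft_force: [-0.1, -0.8, 2.2]
width: 0.009
grasp_force: 1.0
```

Request:
send_rows(
  motion=[
    [[0,0,0.04,0],[0,0,0,0],[0,0,0,0]],
  ],
)

```text
time_s: 11.95
eef_pos: [0.65, -0.0012, 0.0614]
eef_rot: [[0.984, -0.18, 0.001], [-0.18, -0.984, -0.0], [0.001, -0.0, -1.0]]
ft_force: [1.2, -0.0, 2.5]
width: 0.007
grasp_force: 1.5
```

Request:
send_rows(
  motion=[
    [[0,0,0.04,0],[0,0,0.02,0],[0,0,0,0],[0,0,0,0],[0,0,0,0]],
  ],
)

```text
time_s: 12.45
eef_pos: [0.6501, -0.0012, 0.06]
eef_rot: [[0.984, -0.18, 0.002], [-0.18, -0.984, -0.0], [0.002, -0.0, -1.0]]
ft_force: [2.2, -0.8, 5.2]
width: 0.003
grasp_force: 2.2
```

Key 1 went down about 3.4 mm. I'll release it and go to key 8.

Request:
send_rows(
  motion=[
    [[0,0,-0.2,0],[0,0,-0.6,0],[0,0,0,0],[-0.466,0.27,0,0],[-0.466,0.27,0,0],[-0.466,0.27,0,0],[-0.466,0.27,0,0],[-0.466,0.27,0,0],[0,0,0,0],[0,0,0.3,0],[0,0,0.26,0],[0,0,0,0],[0,0,0,0]],
  ],
)

```text
time_s: 13.75
eef_pos: [0.586, -0.0236, 0.0646]
eef_rot: [[0.984, -0.18, -0.001], [-0.18, -0.984, 0.0], [-0.001, 0.0, -1.0]]
ft_force: [-0.1, 0.5, -0.5]
width: 0.002
grasp_force: 0.0
```

```bash
python3 go.py 8
```

```text
t 13.75 pos [ 0.586  -0.0236  0.0646] yaw -0.1807 z [-1.4e-03  1.0e-04 -1.0e+00] w 0.002 F [-0.06  0.47 -0.47] dq 0.012
8 units [0.03  0.012 0.496]
```

Target z is about 0.052 first, then 0.050.

Request:
send_rows(
  motion=[
    [[0.02,0.01,0.2,0],[0,0,0.16,0],[0,0,0.06,0],[0,0,0.04,0],[0,0,0.04,0],[0,0,0,0],[0,0,0,0]],
  ],
)

```text
time_s: 14.45
eef_pos: [0.5865, -0.0242, 0.0532]
eef_rot: [[0.984, -0.18, 0.0], [-0.18, -0.984, -0.0], [0.0, 0.0, -1.0]]
ft_force: [-1.2, -0.1, 0.5]
width: 0.003
grasp_force: 0.7
```

Request:
send_rows(
  motion=[
    [[0,0,0.04,0],[0,0,0.04,0],[0,0,0,0],[0,0,0,0]],
  ],
)

```text
time_s: 14.85
eef_pos: [0.5868, -0.0242, 0.0513]
eef_rot: [[0.984, -0.18, 0.001], [-0.18, -0.984, -0.0], [0.001, 0.0, -1.0]]
ft_force: [-0.7, -0.3, 3.5]
width: 0.003
grasp_force: 1.6
```

Request:
send_rows(
  motion=[
    [[0,0,0.04,0],[0,0,0.02,0],[0,0,0,0],[0,0,0,0]],
  ],
)

```text
time_s: 15.25
eef_pos: [0.587, -0.0243, 0.0499]
eef_rot: [[0.984, -0.18, 0.001], [-0.18, -0.984, -0.0], [0.001, 0.0, -1.0]]
ft_force: [-0.3, -0.7, 4.7]
width: 0.003
grasp_force: 2.3
```

Request:
send_rows(
  motion=[
    [[0,0,-0.2,0],[0,0,-0.8,0],[0,0,0,0],[0.28,0.34,0,0],[0.28,0.34,0,0],[0.28,0.34,0,0],[0.28,0.34,0,0],[0,0,0,0],[0,0,0.2,0],[0,0,0,0],[0,0,0,0]],
  ],
)

```text
time_s: 16.35
eef_pos: [0.6076, -0.0622, 0.069]
eef_rot: [[0.984, -0.18, -0.001], [-0.18, -0.984, 0.0], [-0.001, -0.0, -1.0]]
ft_force: [-0.0, -0.5, -0.3]
width: 0.004
grasp_force: 0.0
```

```bash
python3 go.py 6
```

```text
t 16.35 pos [ 0.6076 -0.0622  0.069 ] yaw -0.1805 z [-1.e-03  3.e-04 -1.e+00] w 0.004 F [-0.04 -0.47 -0.32] dq 0.008
6 units [0.048 0.008 0.476]
```

Request:
send_rows(
  motion=[
    [[0.03,0.01,0.2,0],[0,0,0.14,0],[0,0,0.06,0],[0,0,0.04,0],[0,0,0.04,0],[0,0,0,0],[0,0,0,0]],
  ],
)

```text
time_s: 17.05
eef_pos: [0.6086, -0.0629, 0.0577]
eef_rot: [[0.984, -0.18, -0.0], [-0.18, -0.984, 0.0], [-0.0, -0.0, -1.0]]
ft_force: [-2.1, 1.4, 1.8]
width: 0.008
grasp_force: 0.9
```

Request:
send_rows(
  motion=[
    [[0,0,0.04,0],[0,0,0.04,0],[0,0,0,0],[0,0,0,0]],
  ],
)

```text
time_s: 17.45
eef_pos: [0.6089, -0.0629, 0.0558]
eef_rot: [[0.984, -0.18, 0.001], [-0.18, -0.984, 0.0], [0.001, -0.0, -1.0]]
ft_force: [-0.7, 0.6, 2.5]
width: 0.007
grasp_force: 1.8
```

Request:
send_rows(
  motion=[
    [[0,0,0.04,0],[0,0,0,0],[0,0,0,0]],
  ],
)

```text
time_s: 17.75
eef_pos: [0.609, -0.063, 0.0548]
eef_rot: [[0.984, -0.18, 0.001], [-0.18, -0.984, -0.0], [0.001, -0.0, -1.0]]
ft_force: [-1.2, 2.2, 3.6]
width: 0.003
grasp_force: 2.2
```

Request:
send_rows(
  motion=[
    [[0,0,-0.2,0],[0,0,-0.8,0],[0,0,-0.9,0],[0,0,-0.9,0],[0,0,-0.9,0],[0,0,-0.9,0],[0,0,-0.9,0],[0,0,0,0],[-0.8,0,0,0],[-0.8,0,0,0],[-0.8,0,0,0],[-0.8,0,0,0],[-0.8,0,0,0],[-0.8,0,0,0],[-0.8,0,0,0],[-0.8,0,0,0],[-0.8,0,0,0],[-0.8,0,0,0],[0,0,0,0],[0,0,0,0]],
  ],
)

```text
time_s: 19.75
eef_pos: [0.4119, -0.0272, 0.191]
eef_rot: [[0.984, -0.18, -0.001], [-0.18, -0.984, -0.0], [-0.0, 0.0, -1.0]]
ft_force: [-0.3, -0.6, -0.5]
width: 0.007
grasp_force: 0.0
```

```bash
python3 go.py; python3 - <<'E'
from cell import *;import cv2
cv2.imwrite('pics/end.png',capture('scene')['pixels'][...,::-1])
E
```

```text
t 19.75 pos [ 0.4119 -0.0272  0.191 ] yaw -0.1812 z [-5.e-04 -3.e-04 -1.e+00] w 0.007 F [-0.28 -0.56 -0.48] dq 0.025
```

View pics/end.png

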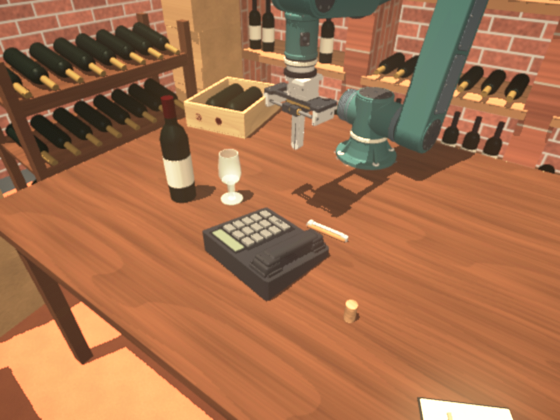

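The phone at (265,250), the handset, glass, bottle, cork and corkscrew all sit where they did at the start, and the arm is clear. For key 6, the depth (about 3.6 mm) and pad force (2.2 N) match the other presses, so I'm handing in.

```bash
python3 -c "
from cell import *
print(finish_job())"
```

```text
the job is handed in; nothing more can be done
None
```

I pressed the loudspeaker key, then 1, 8 and 6 in that order, each about 3.3–3.6 mm deep at roughly 4–5 N and released before the next; in the final camera view nothing looks displaced, and I handed the job in at about 20 s (no verdict was returned).

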